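# Clear the pepper mill and push both prep-station drawers home

## Task

Both drawers of the chopping-board station were left open, and one of them has the tall black pepper mill standing in it, too tall to go under the top. Stand the mill upright in the dark wooden tray next to the oil bottle and push both drawers fully home until they seat; the low jar with the steel lid stays standing in its drawer, and the oil bottle stays standing in the tray.

Things in the scene. Friction and masses are not known exactly. Their poses are not given: they have to be found in the camera images.
- station: prep station, fixed: wooden chest 240 (x) x 330 (y) x 105 mm high, chopping-board top (underside z = 90 mm) over two drawers that open to its -x (robot side). Origin: centre of underside; y points to the left drawer. Carcass front at x = -120 mm, drawer centre lines at y = +79.5 and -79.5 mm. A bowl and a red pepper stand on its rear half, up to 93 mm above the top
- drawer_left (a joint): opening of the left drawer in m: 0 = home, grows towards the robot (station -x); starts at 0.10 to 0.14. Friction 1 N; a spring detent resists with up to about 6 N from 15 to 6 mm and pushes the drawer back out if let go there; under 6 mm it draws it home. Box 215 x 141 mm, walls 6 mm, rim at z = 73 mm, inner floor at z = 19 mm
- drawer_left_front (a point): top centre of the outer (robot-side) face of the left drawer's white front panel, z = 88 mm; moves with the drawer. Panel 157 mm wide, 84 mm high, 14 mm thick (20 with the box wall). Its x axis points into the station, the pushing direction. A brass knob (20 mm diameter, 16 mm proud) sits 57 mm below this point: push above or beside it
- drawer_right (a joint): opening of the right drawer in m: 0 = home, grows towards the robot (station -x); starts at 0.10 to 0.14. Friction 1 N; a spring detent resists with up to about 6 N from 15 to 6 mm and pushes the drawer back out if let go there; under 6 mm it draws it home. Box 215 x 141 mm, walls 6 mm, rim at z = 73 mm, inner floor at z = 19 mm
- drawer_right_front (a point): top centre of the outer (robot-side) face of the right drawer's white front panel, z = 88 mm; moves with the drawer. Panel 157 mm wide, 84 mm high, 14 mm thick (20 with the box wall). Its x axis points into the station, the pushing direction. A brass knob (20 mm diameter, 16 mm proud) sits 57 mm below this point: push above or beside it
- mill: tall black pepper mill, loose, 150 mm high, 300 g, standing at first in the left or right drawer about 50 mm in front of the carcass. Foot 54 mm diameter, waist 38 mm, cylindrical head 48 mm diameter from 95 to 135 mm above the foot (grip it there), tapering to 30 mm at the top. Origin: centre of its underside, z up
- jar: low amber glass jar with a steel lid, loose, 64 mm diameter, 52 mm high, 200 g, standing in the other drawer; it fits under the top and stays in its drawer. Origin: centre of its underside, z up
- tray: dark wooden tray on the worktop, fixed, at the left or at the right of the station: 200 (x) x 130 (y) x 18 mm high, walls and floor 5 mm thick, open on top. Origin: centre of its underside. The oil bottle stands in it at x = +62 mm of the tray; the half with negative x is free (its middle is x = -40 mm, y = 0)
- oil: green glass oil bottle with a black cap, loose, 56 mm diameter, 150 mm high, standing in the tray; leave it standing. Origin: centre of its underside
- board: chopping board on the worktop, fixed, 240 x 150 x 18 mm, on the other side of the station from the tray, with diced green pepper, a whole green bell pepper (72 mm diameter, 93 mm high) and a knife on it; not needed. Origin: centre of its underside
Mind the look-alikes: they are no part of the job. There is more than one size of the jar; the job needs the middle-sized.

How it is judged:
By the outcome, as a careful person would: the job done as asked, in the order asked, and still so for the second after the job is handed in, with the robot touching nothing.
It also fails if it takes over 69 s, if anything falls off the work surface, if the arm or the gripper's body presses on something with over 40 N, if the wrist force passes 120 N, or if a joint passes its speed limit or range.

## Robot

A 6-joint arm with a two-finger parallel gripper is mounted at the origin on the work surface. World frame = base frame: x ahead of the robot, y to its left, z up, the work surface at z = 0. Lengths are in m, angles in rad, forces in N, time in s.
With the tool pointing down it reaches from about 0.375 to 0.9 m from the base axis. Payload 3.1 kg.
Tool frame: the origin (TCP) lies at the very end of the fingers, on their centre line; the grasp point (between the pads) lies 19 mm behind it; z points along the fingers, y is the line along which they close (so a half turn about z gives the same grasp; the last joint's range is limited). The gripper opens to 85 mm and grips with 20 to 120 N. Pads are 22 mm wide; open, the fingers measure 114 mm over their backs; the gripper's body (76 mm by 85 mm) begins 54 mm behind the grasp point. The pads swing forward as they close: fully open they stand 13 mm farther back than shut.
Start: joints at [1.089, 0.527, 1.433, -0, 1.181, -0.178], TCP at [0.186, 0.597, 0.196] pointing down, gripper open.
Joint ranges: [-3.08, 3.08], [-0.75, 2.2], [0.22, 2.44], [-1.43, 4.57], [0, 2.65], [-2.85, 2.85]. Speed limits (rad/s): [2.79, 2.79, 3.14, 3.14, 3.14, 3.14].

## Interface

Orientations are given as a unit quaternion [x, y, z, w].
In Python, from plant import ctrl gives the robot as it stands.
- The arm moves only by the tool step_arm, never from a script. Its argument "increments" is a list of rows, each an object of numbers: "x", "y", "z": the shift along the world's x, y, z in cm; "twist": the turn about the world's z in degrees. In form: [{"x": .., "y": .., "z": .., "twist": ..}, ...]. A call has 1 to 10 rows; each row is the pose to reach, as a shift and turn from the pose commanded when the call began; what a row does not reach only later rows make up. A row lasts 1/8 s, in which the tool goes at most 62.5 mm and 10.7 degrees, less where a joint would pass 70% of its speed; a pose out of reach is approached as far as the arm can. A call with a gripper value outside its range is refused whole. "gripper" is the closure, from -1 (fully open) to 1 (shut), set as the call begins (left out, the last holds). The fingers move at their own pace and stop on an object; "force" is the grip in N (left out, the last holds). Time passes only in rows, so rows that repeat a pose let the fingers close. It gives the time, the measured TCP pose, the force, the opening and the grip force at its end, in the units of the state.
- ctrl.state(): the state, without advancing time (a new reading comes with each control period).
- ctrl.capture(name): name is "scene" or "top" or "wrist"; returns (picture, depth): 384x512x3 uint8, red, green, blue; 384x512 float32, m along the optical axis (not along the pixel's ray), 0 where there is no reading.
- ctrl.calibration(name): a dict with "fov_y" (degrees; the focal length in pixels is half the picture's height over the tangent of half this angle, whatever the lens; pixels are square), "cx", "cy" (the principal point, pixels), "dist_coeffs" ([k1, k2, p1, p2, k3] as OpenCV has them; the pictures are not rectified), "R" (3x3) and "t" (3): a world point X has camera coordinates R X + t; the wrist camera has in their place "mount" (4x4, takes a point from camera to tool coordinates, whose origin is the TCP and whose axes are the flange's). Camera axes: x right, y down, z forward; pixel columns grow to the right and rows downward; lengths in m; the calibration is good to about 2 mm. A picture is of the moment at which its call begins: read the wrist's pose just before it. calibration takes no time and is no camera call.
- ctrl.job_done(): hands the job in; it is judged then, once.
The state is a dict: "time": time; "joints": joint angles; "joint_velocities": joint speeds; "joint_torque": joint torques, N m; "tcp_pos": TCP position; "eef_rot": TCP orientation; "force": force on the tool from outside, world axes, zero at the start; "moment": the same for the moment, N m; "opening": opening from 0.0 (shut) to 1.0 (fully open); "gripper_force": force on a finger pad.
Only numpy, scipy, OpenCV 4.12 (cv2) and the standard library are available. Lean on these libraries where they do the work, as an engineer would, in place of code of your own. Each camera call takes 0.05 s, during which the arm holds its last target. There are 200 camera calls.

## Working session

There is one attempt and no reset: what is moved stays moved. The work goes in short steps, Python scripts to look and compute and a tool call to move; the robot and the scene stay as the last step left them, time stands still between calls to the robot, and variables do not carry over. Pictures are saved under pics/ and viewed, at most 10 in all, crops included, and the job is handed in when it is done.

Besides the shell and the picture viewer there is one more tool, called as a command line: name --argument value ..., lists and objects as JSON in quotes. step_arm: Moves the arm, as the interface text tells. Its arguments: {"type":"object","properties":{"increments":{"type":"array"},"gripper":{"type":"number"},"force":{"type":"number"}},"required":["increments"]}

```bash
mkdir -p pics
cat > h.py <<'E'
import numpy as np, cv2
from plant import ctrl
def K(c,h=384):
    f=h/2/np.tan(np.radians(c["fov_y"])/2); return np.array([[f,0,c["cx"]],[0,f,c["cy"]],[0,0,1.]])
def cloud(name):
    img,d=ctrl.capture(name); c=ctrl.calibration(name)
    v,u=np.mgrid[:384,:512]; p=np.stack([u,v],-1).reshape(-1,1,2).astype(np.float64)
    n=cv2.undistortPoints(p,K(c),np.array(c["dist_coeffs"],float)).reshape(384,512,2)
    X=np.dstack([n*d[...,None],d]); R=np.array(c["R"]);t=np.array(c["t"])
    return img,d,(X-t)@R
E
python3 - <<'E'
from h import *
for n in("scene","top"):
    img,d,W=cloud(n); np.savez(n+".npz",img=img,d=d,W=W)
    cv2.imwrite(f"pics/{n}.png",img[...,::-1])
    c=ctrl.calibration(n); print(n,c["fov_y"],np.round(-np.array(c["R"]).T@np.array(c["t"]),3),(d>0).mean())
s=ctrl.state();print(s["time"],s["tcp_pos"],s["eef_rot"])
E
```

```text
scene 45.37861278515686 [1.546 0.081 0.921] 0.9957936604817709
top 51.389542525545345 [0.403 0.004 1.151] 0.9959564208984375
0.1 [0.18598466 0.59595674 0.19464365] [ 1.50814595e-01  9.88561606e-01 -8.95445152e-04 -3.28687583e-04]
```

View pics/top.png

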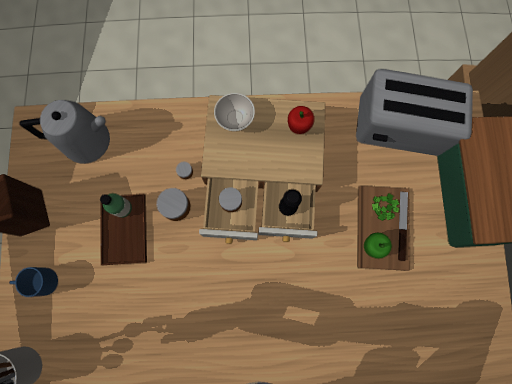

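View pics/scene.png

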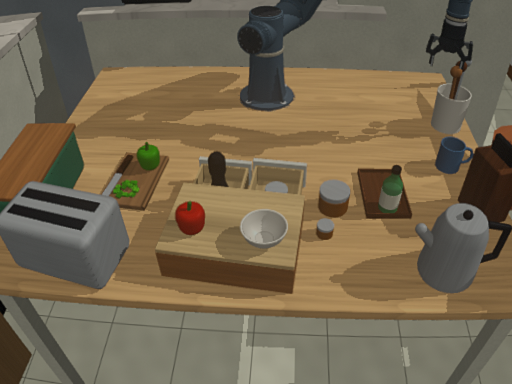

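The top view has +x up. The jar is in the left drawer at (230,199) and the mill in the right drawer at (290,203). The tray is at (124,229), with the oil at its far end, and look-alike jars at (172,204) and (184,170).

Run:
```python
from h import *
z=np.load("top.npz");img,W=z["img"].astype(int),z["W"]
def reg(u0,u1,v0,v1,zl,zh):
    m=np.zeros(img.shape[:2],bool);m[v0:v1,u0:u1]=1
    return m&(W[...,2]>zl)&(W[...,2]<zh)
def rect(n,m):
    p=W[m]; r=cv2.minAreaRect((p[:,:2]*1000).astype(np.float32)); print(n,m.sum(),np.round(p.mean(0),3),"rect",np.round(r,1) if 0 else r,"z",np.round(np.percentile(p[:,2],[5,50,95]),3))
rect("board top",reg(195,335,95,190,.095,.115))
rect("frontL",reg(196,258,225,242,.075,.1))
rect("frontR",reg(258,325,225,242,.075,.1))
rect("mill",reg(270,310,185,220,.10,.2))
rect("millhead",reg(270,310,185,220,.13,.2))
rect("jar",reg(215,245,185,213,.06,.085))
rect("tray",reg(92,152,188,270,.012,.03))
rect("oil",reg(95,135,185,222,.04,.2))
rect("bigjar",reg(155,190,186,222,.03,.2))
z=np.load("scene.npz");img,W=z["img"].astype(int),z["W"]
rect("S mill",reg(205,230,148,195,.12,.2))
rect("S mill all",reg(205,230,148,195,.095,.2))
rect("S oil",reg(375,410,160,215,.04,.2))
rect("S tray",reg(352,415,165,220,.012,.03))
```

```text
board top 8335 [ 0.751 -0.044  0.105] rect ((768.3218994140625, -43.348480224609375), (331.72906494140625, 239.75399780273438), 83.83537292480469) z [0.101 0.105 0.109]
frontL 342 [0.512 0.063 0.087] rect ((516.0625, 63.9340705871582), (155.43338012695312, 31.071083068847656), 87.89945983886719) z [0.079 0.087 0.091]
frontR 344 [ 0.511 -0.095  0.086] rect ((513.7548828125, -96.88665008544922), (156.29454040527344, 20.17768669128418), 83.73326873779297) z [0.078 0.087 0.091]
mill 316 [ 0.585 -0.103  0.159] rect ((588.2528686523438, -104.96833801269531), (46.05177307128906, 45.749080657958984), 40.98359298706055) z [0.128 0.163 0.171]
millhead 296 [ 0.586 -0.104  0.162] rect ((587.7564697265625, -105.09993743896484), (46.23427963256836, 45.378780364990234), 86.60055541992188) z [0.142 0.164 0.171]
jar 419 [0.609 0.057 0.071] rect ((609.7327270507812, 56.82347869873047), (60.88809585571289, 63.23084259033203), 88.4534683227539) z [0.067 0.071 0.074]
tray 443 [0.535 0.369 0.017] rect ((541.8876342773438, 372.7665710449219), (202.27224731445312, 132.95016479492188), 1.669441819190979) z [
[... 283 characters left out ...]
36132812), 88.47675323486328) z [0.047 0.069 0.073]
S mill 350 [ 0.6   -0.103  0.151] rect ((592.5560302734375, -105.78167724609375), (44.49190902709961, 40.945068359375), 65.35264587402344) z [0.123 0.154 0.171]
S mill all 657 [ 0.621 -0.102  0.13 ] rect ((625.7611694335938, -102.57872772216797), (108.94638061523438, 64.02828979492188), 8.795083045959473) z [0.103 0.124 0.17 ]
S oil 645 [0.618 0.371 0.096] rect ((613.103759765625, 373.10821533203125), (56.542808532714844, 41.360511779785156), 78.50313568115234) z [0.046 0.097 0.154]
S tray 442 [0.575 0.367 0.017] rect ((541.3911743164062, 372.79718017578125), (204.93064880371094, 131.2969207763672), 1.9831427335739136) z [0.013 0.017 0.026]
```

step_arm --gripper -1 --increments '[{"x": 1.5,"y": -2.5,"z": 2,"twist": 2},{"x": 4.5,"y": -7.5,"z": 4,"twist": 4},{"x": 7.5,"y": -12.5,"z": 6,"twist": 6},{"x": 10.5,"y": -18,"z": 7,"twist": 8},{"x": 13.5,"y": -23.5,"z": 7,"twist": 11},{"x": 16.5,"y": -29,"z": 7,"twist": 11},{"x": 19.5,"y": -34.5,"z": 7,"twist": 11},{"x": 22.5,"y": -40,"z": 7,"twist": 11},{"x": 25.5,"y": -45,"z": 7,"twist": 11},{"x": 28.5,"y": -50,"z": 7,"twist": 11}]'

```text
time: 1.35
tcp_pos: [0.4718, 0.0947, 0.2654]
eef_rot: [0.056, 0.998, 0.0, -0.0]
force: [0.8, -0.2, 0.3]
opening: 1.003
gripper_force: 0.0
```

step_arm --increments '[{"x": 3,"y": -5.2},{"x": 6,"y": -10.4},{"x": 9,"y": -15.6},{"x": 10.5,"y": -18.2},{"x": 11.9,"y": -20.2},{"x": 11.9,"y": -20.2},{"x": 11.9,"y": -20.2},{"x": 11.9,"y": -20.2}]'

```text
invalid input
```

Run:
```python
from h import *
s=ctrl.state();print(s["time"],s["tcp_pos"],s["eef_rot"],s["force"])
from scipy.spatial.transform import Rotation as Ro
img,d=ctrl.capture("wrist");c=ctrl.calibration("wrist");cv2.imwrite("pics/w1.png",img[...,::-1])
v,u=np.mgrid[:384,:512];n=cv2.undistortPoints(np.stack([u,v],-1).reshape(-1,1,2).astype(float),K(c),np.array(c["dist_coeffs"],float)).reshape(384,512,2)
M=np.array(c["mount"]);X=np.dstack([n*d[...,None],d])@M[:3,:3].T+M[:3,3]
W=X@Ro.from_quat(s["eef_rot"]).as_matrix().T+s["tcp_pos"]
m=(d>0)&(np.hypot(W[...,0]-.59,W[...,1]+.105)<.05)
for a,b in((.11,.15),(.15,.158),(.158,.172)):
    p=W[m&(W[...,2]>a)&(W[...,2]<b)]
    if len(p)>20:print(a,len(p),p.mean(0),p.min(0),p.max(0),cv2.minEnclosingCircle((p[:,:2]*1000).astype(np.float32)))
```

```text
1.35 [0.47184043 0.09468413 0.26535558] [ 5.56392536e-02  9.98450922e-01  1.23285858e-04 -1.23747155e-04] [ 0.75503007 -0.24180021  0.32449364]
0.11 512 [ 0.56859317 -0.09684355  0.13171836] [ 0.56410633 -0.11917155  0.11013853] [ 0.57677239 -0.08442856  0.14994053] ((572.177001953125, -101.80006408691406), 17.621992111206055)
0.15 182 [ 0.56917999 -0.1003034   0.1546064 ] [ 0.56439816 -0.1249903   0.15003036] [ 0.5794378  -0.08456266  0.15798153] ((577.6569213867188, -104.77647399902344), 20.29221534729004)
0.158 344 [ 0.5746143  -0.1061433   0.16444035] [ 0.56710815 -0.1241767   0.15805751] [ 0.58565498 -0.08820597  0.17000889] ((576.541259765625, -106.19132995605469), 18.27598762512207)
```

View pics/w1.png

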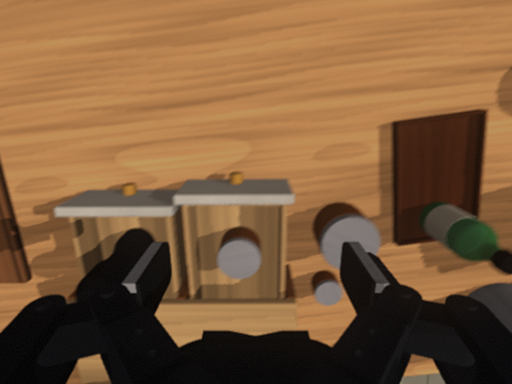

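The wrist view shows the jar at (240,252). The mill at (140,255) is partly hidden by a finger. The second move was refused because its rows need all four keys.

step_arm --increments '[{"x": 3,"y": -5.2,"z": 0,"twist": 0},{"x": 6,"y": -10.4,"z": 0,"twist": 0},{"x": 9,"y": -15.6,"z": 0,"twist": 0},{"x": 10.5,"y": -18.2,"z": 0,"twist": 0},{"x": 11.9,"y": -20.2,"z": 0,"twist": 0},{"x": 11.9,"y": -20.2,"z": 0,"twist": 0},{"x": 11.9,"y": -20.2,"z": 0,"twist": 0}]'

```text
time: 2.28
tcp_pos: [0.5894, -0.1044, 0.265]
eef_rot: [0.055, 0.998, 0.0, -0.001]
force: [-0.2, -0.2, 0.2]
opening: 1.001
gripper_force: 0.0
```

Run:
```python
from h import *
s=ctrl.state();print(s["time"],s["tcp_pos"],s["eef_rot"],s["force"])
from scipy.spatial.transform import Rotation as Ro
img,d=ctrl.capture("wrist");c=ctrl.calibration("wrist");cv2.imwrite("pics/w2.png",img[...,::-1])
v,u=np.mgrid[:384,:512];n=cv2.undistortPoints(np.stack([u,v],-1).reshape(-1,1,2).astype(float),K(c),np.array(c["dist_coeffs"],float)).reshape(384,512,2)
M=np.array(c["mount"]);X=np.dstack([n*d[...,None],d])@M[:3,:3].T+M[:3,3]
W=X@Ro.from_quat(s["eef_rot"]).as_matrix().T+s["tcp_pos"]
m=(d>0)&(np.hypot(W[...,0]-.585,W[...,1]+.105)<.05)
for a,b in((.11,.13),(.13,.15),(.15,.155),(.158,.166),(.166,.175)):
    p=W[m&(W[...,2]>a)&(W[...,2]<b)]
    if len(p)>20:print(a,len(p),p.mean(0),p.min(0),p.max(0))
```

```text
2.275 [ 0.58940343 -0.10437166  0.26499902] [ 5.51911322e-02  9.98475272e-01  4.95229130e-04 -9.08679810e-04] [-0.18902971 -0.24944246  0.17331742]
0.11 72 [ 0.56813262 -0.10286074  0.12175332] [ 0.56424592 -0.12421691  0.11305697] [ 0.5854888  -0.08120514  0.12946933]
0.13 114 [ 0.56791348 -0.1023227   0.1401406 ] [ 0.56417717 -0.12418441  0.13022619] [ 0.58066246 -0.08260507  0.14988593]
0.15 121 [ 0.57660558 -0.10435148  0.15359751] [ 0.56444981 -0.12851854  0.15061199] [ 0.61190646 -0.08153828  0.15498242]
0.158 486 [ 0.58340387 -0.1046867   0.16180077] [ 0.566668   -0.12598025  0.15801151] [ 0.60909059 -0.08393621  0.16596302]
0.166 836 [ 0.58740689 -0.10488794  0.16822827] [ 0.57095326 -0.12110084  0.16601984] [ 0.60426602 -0.08847661  0.17054402]
```

View pics/w2.png

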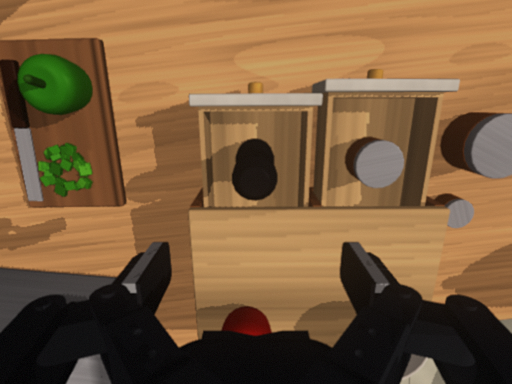

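The mill at (255,170) is centred between the fingers at about (0.588, -0.105). I'll descend, grip and lift.

step_arm --gripper -1 --increments '[{"x": -0.1,"y": 0,"z": -2,"twist": 0},{"x": -0.1,"y": 0,"z": -5,"twist": 0},{"x": -0.1,"y": 0,"z": -8,"twist": 0},{"x": -0.1,"y": 0,"z": -11,"twist": 0},{"x": -0.1,"y": 0,"z": -13.5,"twist": 0},{"x": -0.1,"y": 0,"z": -15,"twist": 0},{"x": -0.1,"y": 0,"z": -15,"twist": 0},{"x": -0.1,"y": 0,"z": -15,"twist": 0}]'

```text
time: 3.32
tcp_pos: [0.5901, -0.1054, 0.1166]
eef_rot: [0.055, 0.998, -0.0, 0.001]
force: [0.5, -0.2, -0.5]
opening: 0.999
gripper_force: 0.0
```

step_arm --gripper 1 --force 40 --increments '[{"x": 0,"y": 0,"z": 0,"twist": 0},{"x": 0,"y": 0,"z": 0,"twist": 0},{"x": 0,"y": 0,"z": 0,"twist": 0},{"x": 0,"y": 0,"z": 0,"twist": 0},{"x": 0,"y": 0,"z": 0,"twist": 0},{"x": 0,"y": 0,"z": 0,"twist": 0},{"x": 0,"y": 0,"z": 0,"twist": 0},{"x": 0,"y": 0,"z": 0,"twist": 0}]'

```text
time: 4.32
tcp_pos: [0.5898, -0.1055, 0.1167]
eef_rot: [0.056, 0.998, -0.0, 0.001]
force: [-0.7, 0.4, 4.3]
opening: 0.504
gripper_force: 39.3
```

step_arm --increments '[{"x": 0,"y": 0,"z": 1,"twist": 0},{"x": 0,"y": 0,"z": 3,"twist": 0},{"x": 0,"y": 0,"z": 6,"twist": 0},{"x": 0,"y": 0,"z": 9,"twist": 0},{"x": 0,"y": 0,"z": 11,"twist": 0},{"x": 0,"y": 0,"z": 12,"twist": 0},{"x": -1,"y": 1.5,"z": 12,"twist": 0},{"x": -3,"y": 5,"z": 12,"twist": 0},{"x": -5,"y": 9,"z": 12,"twist": 0},{"x": -7,"y": 13,"z": 12,"twist": 0}]'

```text
time: 5.58
tcp_pos: [0.5164, 0.0267, 0.234]
eef_rot: [0.056, 0.998, 0.001, -0.002]
force: [0.0, 0.3, -2.2]
opening: 0.504
gripper_force: 39.2
```

step_arm --increments '[{"x": -1,"y": 4,"z": 0,"twist": 0},{"x": -1.9,"y": 8,"z": 0,"twist": 0},{"x": -1.9,"y": 12,"z": 0,"twist": 0},{"x": -1.9,"y": 16,"z": 0,"twist": 0},{"x": -1.9,"y": 20,"z": 0,"twist": 0},{"x": -1.9,"y": 24,"z": 0,"twist": 0},{"x": -1.9,"y": 28,"z": 0,"twist": 0},{"x": -1.9,"y": 32,"z": 0,"twist": 0},{"x": -1.9,"y": 34,"z": 0,"twist": 0},{"x": -1.9,"y": 34.6,"z": 0,"twist": 0}]'

```text
time: 6.82
tcp_pos: [0.4989, 0.371, 0.2344]
eef_rot: [0.054, 0.999, -0.001, -0.001]
force: [-0.0, -0.3, -2.0]
opening: 0.504
gripper_force: 39.2
```

step_arm --increments '[{"x": 0,"y": 0,"z": 0,"twist": 0},{"x": 0,"y": 0,"z": 0,"twist": 0}]'

```text
time: 7.08
tcp_pos: [0.5003, 0.3692, 0.2354]
eef_rot: [0.056, 0.998, -0.0, -0.0]
force: [0.3, -0.4, -2.6]
opening: 0.497
gripper_force: 39.2
```

Run:
```python
from h import *
img,d,W=cloud("scene");img=img[60:300,150:490];cv2.imwrite("pics/s2.png",cv2.resize(img,None,fx=2,fy=2)[...,::-1])
```

```text
(no output)
```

View pics/s2.png

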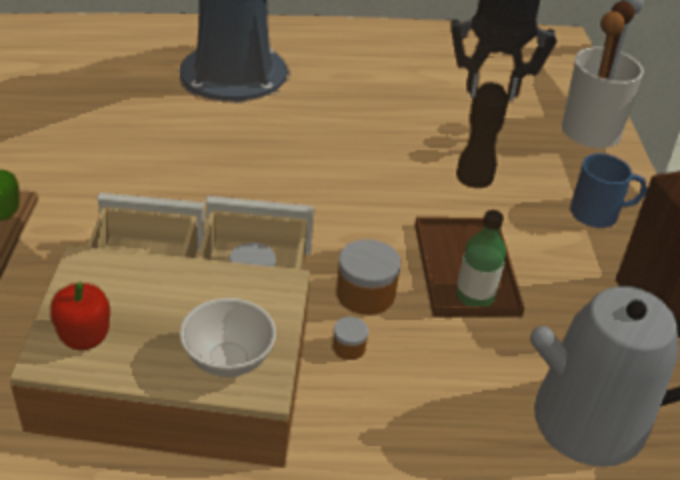

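The mill is held upright at (485,130) in the crop, above the free half of the tray. I'll lower it.

step_arm --increments '[{"x": 0,"y": 0.1,"z": -2,"twist": 0},{"x": 0,"y": 0.2,"z": -5,"twist": 0},{"x": 0,"y": 0.2,"z": -8,"twist": 0},{"x": 0,"y": 0.2,"z": -10,"twist": 0},{"x": 0,"y": 0.2,"z": -11.5,"twist": 0},{"x": 0,"y": 0.2,"z": -12.3,"twist": 0},{"x": 0,"y": 0.2,"z": -12.8,"twist": 0},{"x": 0,"y": 0.2,"z": -12.8,"twist": 0}]'

```text
time: 8.12
tcp_pos: [0.5005, 0.3726, 0.1077]
eef_rot: [0.055, 0.998, 0.0, 0.0]
force: [-0.3, 0.9, -2.7]
opening: 0.499
gripper_force: 39.2
```

step_arm --increments '[{"x": 0,"y": 0,"z": -0.2,"twist": 0},{"x": 0,"y": 0,"z": -0.4,"twist": 0},{"x": 0,"y": 0,"z": -0.4,"twist": 0}]'

```text
time: 8.5
tcp_pos: [0.5002, 0.3726, 0.1035]
eef_rot: [0.055, 0.998, -0.0, -0.0]
force: [-0.3, 0.2, -2.4]
opening: 0.503
gripper_force: 39.2
```

step_arm --increments '[{"x": 0,"y": 0,"z": -0.1,"twist": 0},{"x": 0,"y": 0,"z": -0.2,"twist": 0},{"x": 0,"y": 0,"z": -0.2,"twist": 0},{"x": 0,"y": 0,"z": -0.2,"twist": 0}]'

```text
time: 9.0
tcp_pos: [0.5009, 0.3728, 0.1028]
eef_rot: [0.055, 0.998, 0.0, 0.001]
force: [-1.6, -1.0, 4.8]
opening: 0.503
gripper_force: 41.1
```

step_arm --gripper -0.3 --increments '[{"x": 0,"y": 0,"z": 0,"twist": 0},{"x": 0,"y": 0,"z": 0,"twist": 0},{"x": 0,"y": 0,"z": 0,"twist": 0},{"x": 0,"y": 0,"z": 0,"twist": 0}]'

```text
time: 9.5
tcp_pos: [0.5003, 0.3725, 0.1013]
eef_rot: [0.055, 0.998, -0.0, -0.0]
force: [-0.1, 0.2, 0.1]
opening: 0.652
gripper_force: 0.0
```

step_arm --gripper -1 --increments '[{"x": 0,"y": 0,"z": 0,"twist": 0},{"x": 0,"y": 0,"z": 0,"twist": 0},{"x": 0,"y": 0,"z": 2,"twist": 0},{"x": 0,"y": 0,"z": 5,"twist": 0},{"x": 0,"y": 0,"z": 9,"twist": 0},{"x": 0,"y": 0,"z": 13,"twist": 0},{"x": 0,"y": 0,"z": 15,"twist": 0},{"x": 0,"y": 0,"z": 15,"twist": 0}]'

```text
time: 10.5
tcp_pos: [0.5014, 0.3731, 0.2535]
eef_rot: [0.055, 0.998, 0.001, 0.002]
force: [-0.4, 0.2, -0.8]
opening: 1.0
gripper_force: 0.0
```

Run:
```python
from h import *
img,d,W=cloud("scene")
s=img[140:240,330:450];cv2.imwrite("pics/s3.png",cv2.resize(s,None,fx=4,fy=4)[...,::-1])
print(ctrl.state()["tcp_pos"])
```

```text
[0.50036562 0.37259442 0.25181606]
```

View pics/s3.png

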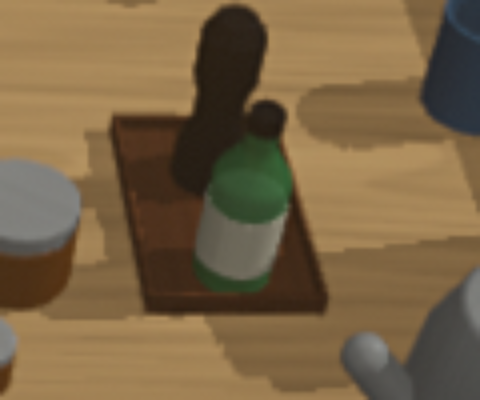

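The mill stands in the tray behind the bottle, and both are upright. Next I'll push the left drawer home with the fingers shut.

step_arm --gripper 1 --force 30 --increments '[{"x": -1,"y": -3,"z": 0,"twist": 0},{"x": -2,"y": -7,"z": 0,"twist": 0},{"x": -3,"y": -11,"z": 0,"twist": 0},{"x": -4,"y": -15,"z": 0,"twist": 0},{"x": -5,"y": -19,"z": 0,"twist": 0},{"x": -5.5,"y": -23,"z": -2,"twist": 0},{"x": -5.5,"y": -27,"z": -5,"twist": 0},{"x": -5.5,"y": -29.5,"z": -8,"twist": 0},{"x": -5.5,"y": -30.1,"z": -11,"twist": 0},{"x": -5.5,"y": -30.1,"z": -14,"twist": 0}]'

```text
time: 11.8
tcp_pos: [0.444, 0.0709, 0.1094]
eef_rot: [0.056, 0.998, 0.0, -0.001]
force: [0.6, -0.4, -0.7]
opening: -0.0
gripper_force: 0.0
```

step_arm --increments '[{"x": 0,"y": 0,"z": -3,"twist": 0},{"x": 0,"y": 0,"z": -5.3,"twist": 0},{"x": 0,"y": 0,"z": -5.3,"twist": 0},{"x": 1,"y": -0.1,"z": -5.3,"twist": 0},{"x": 2,"y": -0.2,"z": -5.3,"twist": 0},{"x": 3,"y": -0.3,"z": -5.3,"twist": 0},{"x": 4,"y": -0.4,"z": -5.3,"twist": 0},{"x": 5,"y": -0.5,"z": -5.3,"twist": 0},{"x": 6,"y": -0.6,"z": -5.3,"twist": 0},{"x": 7,"y": -0.8,"z": -5.3,"twist": 0}]'

```text
time: 13.05
tcp_pos: [0.5159, 0.0635, 0.0585]
eef_rot: [0.055, 0.998, -0.0, -0.0]
force: [-0.3, -0.0, 0.2]
opening: -0.002
gripper_force: 0.0
```

step_arm --increments '[{"x": 1,"y": -0.1,"z": 0,"twist": 0},{"x": 2,"y": -0.2,"z": 0,"twist": 0},{"x": 3,"y": -0.3,"z": 0,"twist": 0},{"x": 4,"y": -0.4,"z": 0,"twist": 0},{"x": 5,"y": -0.5,"z": 0,"twist": 0},{"x": 6,"y": -0.6,"z": 0,"twist": 0},{"x": 7,"y": -0.8,"z": 0,"twist": 0},{"x": 8,"y": -0.9,"z": 0,"twist": 0},{"x": 9,"y": -1,"z": 0,"twist": 0},{"x": 9.5,"y": -1,"z": 0,"twist": 0}]'

```text
time: 14.3
tcp_pos: [0.6112, 0.0535, 0.0585]
eef_rot: [0.055, 0.998, -0.0, 0.0]
force: [-1.1, -0.1, 0.0]
opening: -0.005
gripper_force: 0.0
```

```bash
cat > fr.py <<'E'
from h import *
img,d,W=cloud("top"); S=np.array([.7683,-.0433]);a=np.radians(-6.2)
L=(W[...,:2]-S)@np.array([[np.cos(a),-np.sin(a)],[np.sin(a),np.cos(a)]])
for n,y in(("L",.0795),("R",-.0795)):
    m=(W[...,2]>.078)&(W[...,2]<.097)&(abs(L[...,1]-y)<.07)&(L[...,0]<-.115)&(L[...,0]>-.32)&(img.min(-1)>100)&(np.ptp(img.astype(int),axis=-1)<40)
    if m.sum():print(n,m.sum(),np.round(np.percentile(L[m][:,0],[2,10,50,90]),4),"open~",round(-np.median(L[m][:,0])-.127,4))
s=ctrl.state();print(s["time"],s["tcp_pos"],s["force"])
cv2.imwrite("pics/t.png",img[...,::-1])
E
python3 fr.py
```

```text
L 55 [-0.2731 -0.2725 -0.2679 -0.2606] open~ 0.1409
R 285 [-0.257  -0.2564 -0.2508 -0.2446] open~ 0.1238
14.35 [0.61169352 0.05344164 0.0585411 ] [ 0.33618091 -0.51026577 -0.19919951]
```

View pics/t.png

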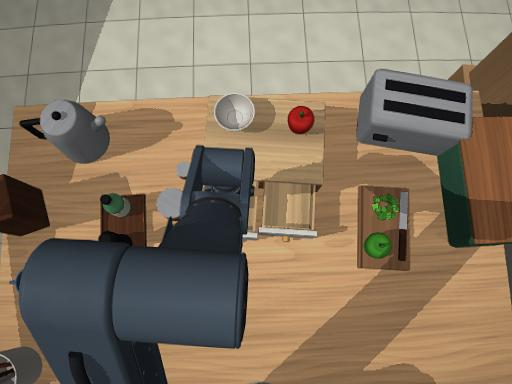

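The arm hides the left drawer here, and a white strip still shows at (250,236). I'll check it from the scene camera.

Run:
```python
from h import *
img,d,W=cloud("scene");s=img[60:280,150:420];cv2.imwrite("pics/s4.png",cv2.resize(s,None,fx=2.6,fy=2.6)[...,::-1])
```

```text
(no output)
```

View pics/s4.png

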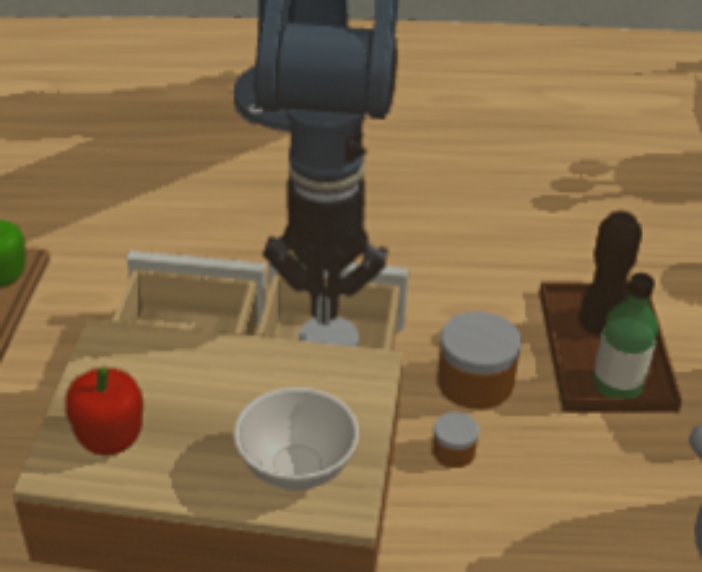

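Run:
```python
from h import *
img,d,W=cloud("scene"); s=ctrl.state();print(s["time"],s["tcp_pos"],s["joints"],s["force"])
for v in range(160,196,3): print(v,[tuple(np.round(W[v,u],3)) for u in (273,275,277)],img[v,275])
def st(n,m):print(n,m.sum(),np.round(W[m].mean(0),3),np.round(W[m].min(0),3),np.round(W[m].max(0),3))
m=np.zeros(d.shape,bool);m[155:195,240:320]=1
st("white",m&(W[...,2]>.08)&(W[...,2]<.093)&(W[...,0]<.54))
st("lid",m&(W[...,2]>.066)&(W[...,2]<.076)&(np.hypot(W[...,0]-.61,W[...,1]-.057)<.05))
```

```text
14.45 [0.61027339 0.05361524 0.058371  ] [-9.45617299e-02  6.88136895e-01  1.57347680e+00 -6.81103505e-06
  8.80418536e-01 -1.55462438e+00] [-0.15597997  0.14010993  0.46063689]
160 [(np.float64(0.621), np.float64(0.049), np.float64(0.181)), (np.float64(0.622), np.float64(0.054), np.float64(0.182)), (np.float64(0.628), np.float64(0.059), np.float64(0.187))] [42 36 28]
163 [(np.float64(0.609), np.float64(0.048), np.float64(0.162)), (np.float64(0.62), np.float64(0.054), np.float64(0.171)), (np.float64(0.628), np.float64(0.059), np.float64(0.177))] [53 49 42]
166 [(np.float64(0.614), np.float64(0.048), np.float64(0.155)), (np.float64(0.514), np.float64(0.051), np.float64(0.074)), (np.float64(0.623), np.float64(0.059), np.float64(0.163))] [100  93  78]
169 [(np.float64(0.62), np.float64(0.049), np.float64(0.15)), (np.float64(0.6), np.float64(0.053), np.float64(0.133)), (np.float64(0.623), np.float64(0.059), np.float64(0.153))] [86 74 55]
172 [(np.float64(0.617), np.float64(0.049), np.float64(0.137)), (np.float64(0.618), np.float64(0.054), np.float64(0.139)), (np.float64(0.623), np.float6
[... 830 characters left out ...]
p.float64(0.049), np.float64(0.074)), (np.float64(0.602), np.float64(0.054), np.float64(0.071)), (np.float64(0.605), np.float64(0.06), np.float64(0.073))] [135 135 130]
190 [(np.float64(0.619), np.float64(0.049), np.float64(0.074)), (np.float64(0.618), np.float64(0.055), np.float64(0.074)), (np.float64(0.618), np.float64(0.06), np.float64(0.074))] [134 134 131]
193 [(np.float64(0.664), np.float64(0.051), np.float64(0.105)), (np.float64(0.664), np.float64(0.056), np.float64(0.106)), (np.float64(0.665), np.float64(0.061), np.float64(0.107))] [164 139  95]
white 140 [0.518 0.045 0.086] [ 0.505 -0.051  0.08 ] [0.528 0.14  0.092]
lid 190 [0.604 0.058 0.072] [0.579 0.026 0.066] [0.626 0.087 0.075]
```

```bash
cat > wr.py <<'E'
from h import *
from scipy.spatial.transform import Rotation as Ro
def wrist():
    s=ctrl.state();img,d=ctrl.capture("wrist");c=ctrl.calibration("wrist")
    v,u=np.mgrid[:384,:512];n=cv2.undistortPoints(np.stack([u,v],-1).reshape(-1,1,2).astype(float),K(c),np.array(c["dist_coeffs"],float)).reshape(384,512,2)
    M=np.array(c["mount"]);X=np.dstack([n*d[...,None],d])@M[:3,:3].T+M[:3,3]
    return s,img,d,X,X@Ro.from_quat(s["eef_rot"]).as_matrix().T+s["tcp_pos"]
E
python3 - <<'E'
from wr import *
s,img,d,X,W=wrist();print(np.round(ctrl.calibration("wrist")["mount"],3).tolist())
cv2.imwrite("pics/w3.png",img[...,::-1])
print(np.histogram(W[...,2][d>0],bins=np.arange(-.1,.2,.01)))
c=(abs(X[...,0])<.03)&(abs(X[...,1])<.03)&(d>0)&(d<.5)&(X[...,2]>-.15)
print("tool-frame z max near axis",c.sum(), np.percentile(X[c][:,2],[1,50,95,99]) if c.any() else 0)
E
```

```text
[[-0.001, -0.957, -0.289, 0.074], [1.0, -0.001, -0.0, -0.0], [-0.0, -0.289, 0.957, -0.178], [0.0, 0.0, 0.0, 1.0]]
(array([    0,     0,     0,     0,     0,     0,     0,     0,     0,
       29770, 13938, 43044,  3829,  6819,  4878,  5421, 12199, 17832,
       14086,  1234,  2461,   577,   533,  1258,  4078,  5261,  8169,
       10791,  8787,   815]), array([-1.00000000e-01, -9.00000000e-02, -8.00000000e-02, -7.00000000e-02,
       -6.00000000e-02, -5.00000000e-02, -4.00000000e-02, -3.00000000e-02,
       -2.00000000e-02, -1.00000000e-02, -5.55111512e-17,  1.00000000e-02,
        2.00000000e-02,  3.00000000e-02,  4.00000000e-02,  5.00000000e-02,
        6.00000000e-02,  7.00000000e-02,  8.00000000e-02,  9.00000000e-02,
        1.00000000e-01,  1.10000000e-01,  1.20000000e-01,  1.30000000e-01,
        1.40000000e-01,  1.50000000e-01,  1.60000000e-01,  1.70000000e-01,
        1.80000000e-01,  1.90000000e-01,  2.00000000e-01]))
tool-frame z max near axis 27801 [-0.13271659 -0.09424452 -0.01143178  0.03949215]
```

View pics/w3.png

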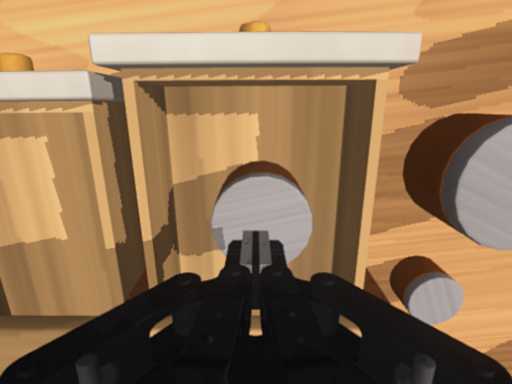

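Run:
```python
from wr import *
s,img,d,X,W=wrist()
for v in (222,228,234,240,246,252,258,262,270): print(v,round(float(d[v,262]),3),np.round(X[v,262],3),np.round(W[v,262],3),img[v,262])
def st(n,v0,v1,u0,u1):
    p=W[v0:v1,u0:u1].reshape(-1,3);print(n,np.round(np.median(p,0),3))
st("lid",195,215,250,275);st("floor",100,150,170,240);st("panel",42,58,150,380);st("table",10,25,300,400);st("bigjar",170,220,480,510)
```

```text
222 0.179 [ 0.004  0.004 -0.012] [0.606 0.058 0.07 ] [176 168 166]
228 0.18 [ 0.     0.004 -0.013] [0.61  0.058 0.071] [177 170 167]
234 0.146 [ 0.011  0.003 -0.044] [0.599 0.058 0.103] [93 87 86]
240 0.14 [ 0.011  0.003 -0.05 ] [0.6   0.058 0.109] [93 86 86]
246 0.134 [ 0.011  0.003 -0.057] [0.599 0.058 0.115] [89 84 84]
252 0.127 [ 0.012  0.003 -0.064] [0.599 0.058 0.122] [92 87 86]
258 0.124 [ 0.011  0.003 -0.068] [0.599 0.058 0.126] [92 86 84]
262 0.12 [ 0.011  0.003 -0.071] [0.599 0.058 0.13 ] [82 77 75]
270 0.112 [ 0.012  0.003 -0.079] [0.598 0.058 0.138] [31 30 29]
lid [0.595 0.059 0.071]
floor [0.547 0.023 0.019]
panel [0.513 0.069 0.088]
table [ 0.484  0.136 -0.   ]
bigjar [0.605 0.201 0.069]
```

The wrist depth shows the real fingertips about 43 mm short of the reported TCP, at tool z = -0.043. They passed over the drawer panel with nothing touched. I'll go back and redo the push 4.2 cm lower.

step_arm --increments '[{"x": 0,"y": 0,"z": 2,"twist": 0},{"x": -2,"y": 0.2,"z": 3,"twist": 0},{"x": -5,"y": 0.5,"z": 3,"twist": 0},{"x": -9,"y": 1,"z": 3,"twist": 0},{"x": -13,"y": 1.4,"z": 3,"twist": 0},{"x": -16,"y": 1.8,"z": 3,"twist": 0},{"x": -16.5,"y": 1.8,"z": 1,"twist": 0},{"x": -16.5,"y": 1.8,"z": -2,"twist": 0},{"x": -16.5,"y": 1.8,"z": -4.2,"twist": 0},{"x": -16.5,"y": 1.8,"z": -4.2,"twist": 0}]'

```text
time: 15.8
tcp_pos: [0.444, 0.0717, 0.0156]
eef_rot: [0.055, 0.998, 0.0, -0.002]
force: [-0.3, -0.3, 0.3]
opening: 0.002
gripper_force: 0.0
```

step_arm --increments '[{"x": 1,"y": -0.1,"z": 0,"twist": 0},{"x": 2,"y": -0.2,"z": 0,"twist": 0},{"x": 3,"y": -0.3,"z": 0,"twist": 0},{"x": 4,"y": -0.4,"z": 0,"twist": 0},{"x": 4.5,"y": -0.5,"z": 0,"twist": 0},{"x": 5,"y": -0.5,"z": 0,"twist": 0},{"x": 5.5,"y": -0.6,"z": 0,"twist": 0},{"x": 6,"y": -0.6,"z": 0,"twist": 0},{"x": 6.5,"y": -0.7,"z": 0,"twist": 0},{"x": 7,"y": -0.8,"z": 0,"twist": 0}]'

```text
time: 17.05
tcp_pos: [0.5155, 0.0637, 0.0165]
eef_rot: [0.055, 0.998, 0.0, -0.0]
force: [-1.5, 1.4, -0.4]
opening: 0.003
gripper_force: 0.6
```

```bash
python3 fr.py
```

```text
L 18 [-0.2506 -0.249  -0.2433 -0.2384] open~ 0.1163
R 267 [-0.257  -0.2559 -0.2507 -0.2451] open~ 0.1237
17.1 [0.51691565 0.06335818 0.01658441] [ 0.10308344  0.53523668 -0.26900322]
```

The drawer is moving. I'll continue.

step_arm --increments '[{"x": 0.8,"y": -0.1,"z": 0,"twist": 0},{"x": 1.6,"y": -0.2,"z": 0,"twist": 0},{"x": 2.4,"y": -0.3,"z": 0,"twist": 0},{"x": 3.2,"y": -0.4,"z": 0,"twist": 0},{"x": 4,"y": -0.5,"z": 0,"twist": 0},{"x": 4.8,"y": -0.5,"z": 0,"twist": 0},{"x": 5.6,"y": -0.6,"z": 0,"twist": 0},{"x": 6.4,"y": -0.7,"z": 0,"twist": 0},{"x": 7.2,"y": -0.8,"z": 0,"twist": 0},{"x": 8,"y": -0.9,"z": 0,"twist": 0}]'

```text
time: 18.35
tcp_pos: [0.5958, 0.0547, 0.0165]
eef_rot: [0.055, 0.998, 0.0, -0.0]
force: [-1.8, 0.7, 0.2]
opening: -0.002
gripper_force: 0.7
```

step_arm --increments '[{"x": 0.6,"y": -0.1,"z": 0,"twist": 0},{"x": 1.2,"y": -0.1,"z": 0,"twist": 0},{"x": 1.7,"y": -0.2,"z": 0,"twist": 0},{"x": 2.2,"y": -0.2,"z": 0,"twist": 0},{"x": 2.6,"y": -0.3,"z": 0,"twist": 0},{"x": 2.9,"y": -0.3,"z": 0,"twist": 0},{"x": 3.2,"y": -0.3,"z": 0,"twist": 0},{"x": 3.4,"y": -0.4,"z": 0,"twist": 0},{"x": 3.4,"y": -0.4,"z": 0,"twist": 0}]'

```text
time: 19.48
tcp_pos: [0.6213, 0.0519, 0.0163]
eef_rot: [0.055, 0.998, 0.0, -0.008]
force: [-14.3, 1.0, 11.2]
opening: 0.005
gripper_force: 7.2
```

```bash
python3 fr.py
```

```text
L 18 [-0.1432 -0.1424 -0.1365 -0.1311] open~ 0.0095
R 283 [-0.2571 -0.2565 -0.2506 -0.2446] open~ 0.1236
19.525 [0.621249   0.0518978  0.01626229] [-13.52137811   1.28866108  11.20999735]
```

Fz of +11 N suggests the gripper housing is touching the edge of the station top. I'll back off and profile the gripper from the scene camera.

step_arm --increments '[{"x": -1,"y": 0.1,"z": 0,"twist": 0},{"x": -3,"y": 0.3,"z": 1,"twist": 0},{"x": -4,"y": 0.4,"z": 4,"twist": 0},{"x": -4,"y": 0.4,"z": 6,"twist": 0},{"x": -4,"y": 0.4,"z": 6,"twist": 0}]'

```text
time: 20.15
tcp_pos: [0.5919, 0.0543, 0.0784]
eef_rot: [0.055, 0.998, -0.0, 0.003]
force: [0.3, 0.7, -0.8]
opening: -0.001
gripper_force: 0.0
```

```bash
python3 - <<'E'
from h import *
img,d,W=cloud("scene"); s=ctrl.state();T=s["tcp_pos"];print(T,s["force"])
a=np.radians(-6.2);D=W-T;f=D[...,0]*np.cos(a)+D[...,1]*np.sin(a);l=-D[...,0]*np.sin(a)+D[...,1]*np.cos(a)
m=(img.max(-1)<110)&(abs(f)<.1)&(abs(l)<.09)&(D[...,2]>.03)&(D[...,2]<.2)
for z in np.arange(.03,.2,.01):
    k=m&(D[...,2]>=z)&(D[...,2]<z+.01)
    if k.sum()>2:print(round(z,2),k.sum(),"front max",np.round(np.percentile(f[k],[50,98]),3),"lat",np.round(np.percentile(l[k],[2,98]),3))
E
python3 fr.py
```

```text
[0.59072996 0.0543489  0.0771919 ] [-0.63884939 -0.73085529 -0.09733555]
0.04 18 front max [0.008 0.011] lat [-0.011  0.01 ]
0.05 27 front max [0.007 0.012] lat [-0.014  0.013]
0.06 36 front max [0.007 0.013] lat [-0.014  0.013]
0.07 27 front max [0.008 0.013] lat [-0.015  0.013]
0.08 69 front max [0.009 0.014] lat [-0.031  0.03 ]
0.09 115 front max [0.008 0.013] lat [-0.038  0.036]
0.1 77 front max [0.011 0.017] lat [-0.046  0.045]
0.11 94 front max [0.011 0.018] lat [-0.054  0.052]
0.12 149 front max [0.01  0.018] lat [-0.06   0.059]
0.13 141 front max [0.009 0.02 ] lat [-0.059  0.057]
0.14 119 front max [0.01 0.02] lat [-0.042  0.04 ]
0.15 42 front max [0.009 0.013] lat [-0.04   0.039]
0.16 33 front max [0.026 0.035] lat [-0.037  0.037]
0.17 87 front max [0.031 0.037] lat [-0.034  0.036]
0.18 103 front max [0.032 0.038] lat [-0.036  0.036]
0.19 99 front max [0.03  0.039] lat [-0.033  0.035]
L 23 [-0.1434 -0.1431 -0.1368 -0.131 ] open~ 0.0098
R 285 [-0.2571 -0.2564 -0.2506 -0.2448] open~ 0.1236
20.25 [0.58984666 0.05440669 0.07631991] [-0.31953438 -0.47480119 -0.17418379]
```

step_arm --increments '[{"x": -2,"y": 0,"z": 5,"twist": 0},{"x": -5,"y": 0,"z": 10,"twist": 0},{"x": -8,"y": 0,"z": 14,"twist": 0},{"x": -8,"y": 0,"z": 14,"twist": 0},{"x": -8,"y": 0,"z": 14,"twist": 0}]'

```text
time: 20.88
tcp_pos: [0.5094, 0.0545, 0.2155]
eef_rot: [0.055, 0.998, 0.0, -0.0]
force: [-0.2, -0.0, -0.5]
opening: -0.001
gripper_force: 0.0
```

Run:
```python
from wr import *
s,img,d,X,W=wrist();print(s["time"],s["tcp_pos"]);S=np.array([.7683,-.0433]);a=np.radians(-6.2)
cv2.imwrite("pics/w4.png",img[...,::-1])
L=(W[...,:2]-S)@np.array([[np.cos(a),-np.sin(a)],[np.sin(a),np.cos(a)]])
for y in(.03,.06,.10,.13):
    print("y",y)
    for x in np.arange(-.165,-.10,.003):
        k=(abs(L[...,0]-x)<.0015)&(abs(L[...,1]-y)<.01)&(d>.1)
        if k.sum()>3:print(round(x,3),k.sum(),np.round(np.percentile(W[k][:,2],[10,50,90]),3),np.median(img[k],0).astype(int))
```

```text
20.875 [0.50944916 0.0544894  0.21546019]
y 0.03
-0.165 26 [-0.001 -0.     0.   ] [182 129  78]
-0.162 22 [-0.002 -0.001  0.   ] [187 135  82]
-0.159 23 [-0.002  0.     0.001] [185 130  80]
-0.156 22 [-0.002 -0.001  0.   ] [182 129  79]
-0.153 23 [-0.001 -0.001  0.   ] [180 127  77]
-0.15 26 [-0.002 -0.     0.   ] [169 117  72]
-0.147 27 [-0.001 -0.     0.036] [143  99  70]
-0.144 194 [0.01  0.047 0.078] [91 83 74]
y 0.06
-0.165 14 [-0.001 -0.     0.   ] [177 123  75]
-0.108 6 [0.104 0.105 0.106] [169 128  81]
-0.105 10 [0.104 0.104 0.105] [180 138  87]
-0.102 11 [0.104 0.105 0.106] [173 133  85]
y 0.1
-0.165 28 [-0.002 -0.     0.001] [183 128  78]
-0.162 21 [-0.002 -0.001  0.   ] [185 131  80]
-0.159 26 [-0.001 -0.     0.   ] [180 127  77]
-0.156 23 [-0.001 -0.001  0.   ] [175 122  75]
-0.153 26 [-0.001 -0.001  0.   ] [176 124  75]
-0.15 24 [-0.002 -0.001  0.   ] [172 121  73]
-0.147 8 [-0.002 -0.001  0.016] [167 117  72]
-0.144 14 [-0.001  0.031  0.064] [85 74 63]
y 0.13
-0.165 22 [-0.002 -0.001  0.   ] [130  89  54]
-0.162 25 [-0.002 -0.001  0.   ] [131  90  55]
-0.159 26 [-0.001 -0.001  0.   ] [131  89  54]
-0.156 27 [-0.002 -0.001 -0.   ] [132  91  56]
-0.153 26 [-0.001 -0.     0.001] [137  94  58]
-0.15 28 [-0.001 -0.     0.001] [133  92  56]
-0.147 66 [-0.001  0.034  0.073] [90 83 73]
-0.144 471 [0.014 0.055 0.085] [90 82 74]
-0.141 35 [-0.001  0.087  0.088] [177 166 152]
-0.138 14 [0.087 0.088 0.088] [165 154 141]
```

View pics/w4.png

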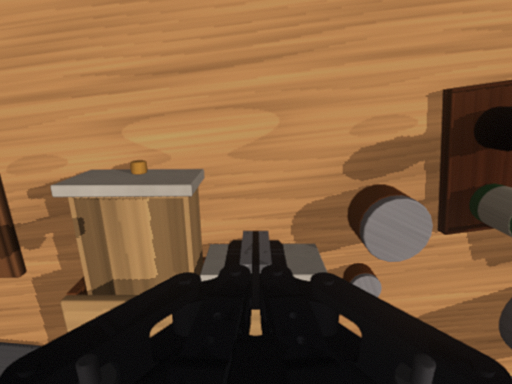

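The last picture shows the left drawer nearly in at (265,258). I'll check its gap against the board's own front edge in numbers only.

Run:
```python
from wr import *
S=np.array([.7683,-.0433]);a=np.radians(-6.2);Rm=np.array([[np.cos(a),-np.sin(a)],[np.sin(a),np.cos(a)]])
def edges(n,img,d,W,ys):
    L=(W[...,:2]-S)@Rm
    for y in ys:
        r=[]
        for zl,zh in((.099,.111),(.082,.094)):
            k=(abs(L[...,1]-y)<.012)&(W[...,2]>zl)&(W[...,2]<zh)&(d>.1)&(abs(L[...,0])<.3)&(img.max(-1)>70)
            r.append((int(k.sum()),np.round(np.percentile(L[k][:,0],[1,5,95,99]),4) if k.sum()>5 else None))
        print(n,y,"board",r[0],"panel",r[1])
z=np.load("top.npz");edges("top0",z["img"],z["d"],z["W"],(-.14,-.08,0.02,.05,.08,.14))
img,d,W=cloud("top");edges("top",img,d,W,(-.14,-.08,.02,.05,.14))
z=np.load("scene.npz");edges("scene0",z["img"],z["d"],z["W"],(-.14,-.02,.08,.14))
img,d,W=cloud("scene");edges("scene",img,d,W,(-.14,-.02,.02,.05,.08,.11,.14))
print(ctrl.state()["time"])
```

```text
top0 -0.14 board (678, array([-0.1176, -0.1095,  0.1073,  0.1165])) panel (52, array([-0.257 , -0.2566, -0.2432, -0.118 ]))
top0 -0.08 board (505, array([-0.1183, -0.1126,  0.11  ,  0.1171])) panel (45, array([-0.2565, -0.256 , -0.2444, -0.244 ]))
top0 0.02 board (709, array([-0.1179, -0.1088,  0.1059,  0.1159])) panel (51, array([-0.2732, -0.2729, -0.2591, -0.1184]))
top0 0.05 board (484, array([-0.1181, -0.1128,  0.0334,  0.1149])) panel (50, array([-0.2732, -0.2728, -0.2598, -0.2593]))
top0 0.08 board (525, array([-0.1186, -0.1122,  0.064 ,  0.0728])) panel (48, array([-0.2731, -0.2727, -0.2601, -0.2596]))
top0 0.14 board (569, array([-0.118 , -0.111 ,  0.1068,  0.1158])) panel (52, array([-0.2734, -0.2733, -0.1965, -0.1186]))
top -0.14 board (678, array([-0.1171, -0.109 ,  0.1083,  0.1159])) panel (49, array([-0.2568, -0.2567, -0.2432, -0.178 ]))
top -0.08 board (497, array([-0.1183, -0.112 ,  0.1099,  0.1173])) panel (45, array([-0.2565, -0.2561, -0.2446, -0.2442]))
top 0.02 board (706, array([-0.1165, -0.1073,  0.1052,  0.1161])) panel (5, None)
top 0.05 board (486, array([-0.1
[... 810 characters left out ...]
.113 ,  0.119 ])) panel (73, array([-0.2577, -0.2562,  0.1203,  0.1217]))
scene 0.02 board (630, array([-0.1186, -0.1061,  0.1151,  0.1192])) panel (47, array([-0.1468, -0.1443,  0.1201,  0.1205]))
scene 0.05 board (391, array([-0.1187, -0.1122,  0.1172,  0.1197])) panel (47, array([-0.1458, -0.1442,  0.1202,  0.1204]))
scene 0.08 board (410, array([-0.1194, -0.1109,  0.1169,  0.1195])) panel (48, array([-0.1448, -0.144 ,  0.1212,  0.1216]))
scene 0.11 board (420, array([-0.1191, -0.111 ,  0.1169,  0.1191])) panel (52, array([-0.1444, -0.143 ,  0.1205,  0.1209]))
scene 0.14 board (696, array([-0.1172, -0.1062,  0.1126,  0.1188])) panel (50, array([-0.147 , -0.1452,  0.1206,  0.121 ]))
21.025
```

The left drawer reads about 9 mm proud by my reference, though it didn't spring back. I'll go to the right drawer's start pose, which also clears the top camera's view of the left one.

step_arm --increments '[{"x": -2,"y": -3,"z": 0,"twist": 0},{"x": -4,"y": -7,"z": 0,"twist": 0},{"x": -6.5,"y": -11,"z": -1,"twist": 0},{"x": -6.5,"y": -14.2,"z": -4,"twist": 0},{"x": -6.5,"y": -14.2,"z": -8,"twist": 0},{"x": -6.5,"y": -14.2,"z": -12,"twist": 0},{"x": -6.5,"y": -14.2,"z": -16,"twist": 0},{"x": -6.5,"y": -14.2,"z": -19,"twist": 0},{"x": -6.5,"y": -14.2,"z": -19.9,"twist": 0},{"x": -6.5,"y": -14.2,"z": -19.9,"twist": 0}]'

```text
time: 22.28
tcp_pos: [0.4441, -0.0873, 0.0167]
eef_rot: [0.055, 0.998, 0.0, -0.001]
force: [0.5, -0.4, 0.4]
opening: 0.0
gripper_force: 0.0
```

Run:
```python
from wr import *
s,img,d,X,W=wrist();print(s["time"],s["tcp_pos"]);S=np.array([.7683,-.0433]);a=np.radians(-6.2)
Rm=np.array([[np.cos(a),-np.sin(a)],[np.sin(a),np.cos(a)]])
def prof(n,W,img,d,ys):
    L=(W[...,:2]-S)@Rm
    for y in ys:
        print(n,"y",y)
        for x in np.arange(-.15,-.108,.003):
            k=(abs(L[...,0]-x)<.0015)&(abs(L[...,1]-y)<.02)&(d>.1)
            if k.sum()>2:print(round(x,3),k.sum(),np.round(np.percentile(W[k][:,2],[10,50,90]),3),np.median(img[k],0).astype(int))
prof("wrist",W,img,d,(.10,))
img,d,W=cloud("top");prof("top",W,img,d,(.06,.11))
```

```text
22.275 [ 0.44412757 -0.08734659  0.016737  ]
wrist y 0.1
top y 0.06
-0.15 17 [-0.002  0.001  0.039] [171 132  93]
-0.147 16 [-0.001  0.     0.036] [140 108  74]
-0.144 91 [0.005 0.047 0.083] [103 102  97]
-0.141 20 [0.065 0.088 0.089] [203 202 193]
-0.138 14 [0.087 0.088 0.09 ] [200 198 189]
-0.135 18 [0.086 0.088 0.09 ] [200 199 191]
-0.132 15 [0.084 0.088 0.09 ] [181 178 169]
-0.129 4 [0.084 0.085 0.087] [159 142 119]
-0.126 9 [0.071 0.073 0.074] [139 113  85]
-0.123 6 [0.069 0.072 0.073] [165 137  98]
-0.12 12 [0.094 0.099 0.105] [140 117  86]
-0.117 23 [0.099 0.104 0.107] [194 161 118]
-0.114 15 [0.102 0.105 0.107] [189 157 115]
-0.111 25 [0.017 0.104 0.107] [184 153 112]
top y 0.11
-0.15 14 [-0.003 -0.002  0.   ] [194 150 107]
-0.147 14 [-0.003  0.     0.002] [193 151 107]
-0.144 97 [0.009 0.048 0.085] [102 101  96]
-0.141 18 [-0.002  0.087  0.09 ] [197 195 186]
-0.138 15 [0.085 0.087 0.091] [194 192 183]
-0.135 14 [0.085 0.088 0.091] [194 193 185]
-0.132 15 [0.085 0.086 0.091] [178 175 164]
-0.129 5 [0.081 0.086 0.087] [154 137 114]
-0.126 9 [0.071 0.073 0.076] [141 116  83]
-0.123 5 [0.069 0.071 0.072] [172 142 102]
-0.12 15 [0.094 0.098 0.102] [139 117  85]
-0.117 18 [0.102 0.104 0.107] [195 163 119]
-0.114 18 [0.103 0.106 0.108] [189 157 115]
-0.111 22 [0.02  0.104 0.107] [182 152 111]
```

The rim shows a real gap of about 9.5 mm. The stall happened where the gripper housing, 73 mm above the TCP, would meet the board's edge at z 0.089–0.105. I'll push 2 cm higher so the housing clears the top, starting with the right drawer.

step_arm --increments '[{"x": 0,"y": 0,"z": 2,"twist": 0},{"x": 1.5,"y": -0.2,"z": 2,"twist": 0},{"x": 3,"y": -0.3,"z": 2,"twist": 0},{"x": 4,"y": -0.4,"z": 2,"twist": 0},{"x": 5,"y": -0.5,"z": 2,"twist": 0},{"x": 6,"y": -0.6,"z": 2,"twist": 0},{"x": 7,"y": -0.8,"z": 2,"twist": 0},{"x": 8,"y": -0.9,"z": 2,"twist": 0},{"x": 9,"y": -1,"z": 2,"twist": 0},{"x": 10,"y": -1.1,"z": 2,"twist": 0}]'

```text
time: 23.62
tcp_pos: [0.5448, -0.0985, 0.0374]
eef_rot: [0.055, 0.998, -0.0, -0.0]
force: [-0.6, -0.2, -1.2]
opening: 0.001
gripper_force: 0.7
```

step_arm --increments '[{"x": 1,"y": -0.1,"z": 0,"twist": 0},{"x": 2,"y": -0.2,"z": 0,"twist": 0},{"x": 3,"y": -0.3,"z": 0,"twist": 0},{"x": 4,"y": -0.4,"z": 0,"twist": 0},{"x": 5,"y": -0.5,"z": 0,"twist": 0},{"x": 5,"y": -0.5,"z": 0,"twist": 0}]'

```text
time: 24.38
tcp_pos: [0.5964, -0.1039, 0.0379]
eef_rot: [0.055, 0.998, -0.0, 0.002]
force: [0.2, 0.2, 1.4]
opening: 0.002
gripper_force: 0.0
```

```bash
python3 fr.py
```

```text
L 277 [-0.1439 -0.1432 -0.138  -0.1319] open~ 0.011
R 5 [-0.1511 -0.1503 -0.1464 -0.1414] open~ 0.0194
24.425 [ 0.59553541 -0.10359067  0.03778275] [-0.08177629 -0.68946018  0.54518158]
```

step_arm --increments '[{"x": 0.4,"y": 0,"z": 0,"twist": 0},{"x": 0.8,"y": -0.1,"z": 0,"twist": 0},{"x": 1.2,"y": -0.1,"z": 0,"twist": 0},{"x": 1.5,"y": -0.2,"z": 0,"twist": 0},{"x": 1.8,"y": -0.2,"z": 0,"twist": 0},{"x": 1.8,"y": -0.2,"z": 0,"twist": 0}]'

```text
time: 25.18
tcp_pos: [0.6044, -0.1039, 0.0371]
eef_rot: [0.055, 0.998, 0.001, -0.008]
force: [-13.2, -0.7, 10.8]
opening: -0.001
gripper_force: 7.0
```

```bash
python3 fr.py
```

```text
L 282 [-0.1439 -0.1434 -0.1382 -0.1318] open~ 0.0112
25.225 [ 0.60433911 -0.10384982  0.03711077] [-13.29651786   0.60673457   9.71180333]
```

Both drawers stall at the same opening at different heights, with the finger pads carrying the load. That points to the detent itself, so I'll push harder in small steps.

step_arm --increments '[{"x": 0.3,"y": 0,"z": 0,"twist": 0},{"x": 0.5,"y": 0,"z": 0,"twist": 0},{"x": 0.5,"y": 0,"z": 0,"twist": 0}]'

```text
time: 25.6
tcp_pos: [0.6154, -0.1051, 0.0371]
eef_rot: [0.055, 0.998, 0.0, -0.002]
force: [-1.6, 0.6, -1.4]
opening: 0.003
gripper_force: 0.8
```

It passed the detent. I'll push slightly more to seat it, then back off and check.

step_arm --increments '[{"x": 0.2,"y": 0,"z": 0,"twist": 0},{"x": 0.2,"y": 0,"z": 0,"twist": 0},{"x": -1,"y": 0.1,"z": 0,"twist": 0},{"x": -4,"y": 0.4,"z": 0,"twist": 0},{"x": -7,"y": 0.7,"z": 3,"twist": 0},{"x": -10,"y": 1,"z": 8,"twist": 0},{"x": -11,"y": 4,"z": 12,"twist": 0},{"x": -11,"y": 8,"z": 12,"twist": 0},{"x": -11,"y": 12,"z": 10,"twist": 0},{"x": -11,"y": 16,"z": 6,"twist": 0}]'

```text
time: 26.85
tcp_pos: [0.511, 0.0554, 0.0991]
eef_rot: [0.056, 0.998, -0.0, 0.005]
force: [0.4, 0.4, -0.2]
opening: -0.001
gripper_force: 0.0
```

```bash
python3 fr.py
```

```text
L 279 [-0.1437 -0.1433 -0.1378 -0.1318] open~ 0.0108
R 288 [-0.1333 -0.1327 -0.1274 -0.121 ] open~ 0.0004
26.9 [0.50502151 0.0599724  0.09361937] [-2.00129198  2.68947902 -2.27661516]
```

The right drawer is home. Now the left one.

step_arm --increments '[{"x": 0,"y": 0,"z": -3,"twist": 0},{"x": 0,"y": 0,"z": -6.5,"twist": 0},{"x": 3,"y": -0.2,"z": -6.5,"twist": 0},{"x": 6,"y": -0.4,"z": -6.5,"twist": 0},{"x": 9,"y": -0.6,"z": -6.5,"twist": 0},{"x": 10.5,"y": -0.8,"z": -6.5,"twist": 0},{"x": 11.5,"y": -0.8,"z": -6.5,"twist": 0},{"x": 12.2,"y": -0.8,"z": -6.5,"twist": 0},{"x": 12.7,"y": -0.8,"z": -6.5,"twist": 0},{"x": 12.7,"y": -0.8,"z": -6.5,"twist": 0}]'

```text
time: 28.15
tcp_pos: [0.6314, 0.0464, 0.0318]
eef_rot: [0.055, 0.998, -0.0, -0.003]
force: [-1.5, -1.2, -1.2]
opening: -0.004
gripper_force: 0.9
```

step_arm --increments '[{"x": 0.2,"y": 0,"z": 0,"twist": 0},{"x": 0.3,"y": 0,"z": 0,"twist": 0},{"x": -1,"y": 0.1,"z": 0,"twist": 0},{"x": -4,"y": 0.4,"z": 0,"twist": 0},{"x": -8,"y": 0.8,"z": 2,"twist": 0},{"x": -12,"y": 1,"z": 7,"twist": 0},{"x": -15,"y": 1,"z": 12,"twist": 0},{"x": -17,"y": 1,"z": 15,"twist": 0},{"x": -17,"y": 1,"z": 15,"twist": 0},{"x": -17,"y": 1,"z": 15,"twist": 0}]'

```text
time: 29.4
tcp_pos: [0.4651, 0.0566, 0.1824]
eef_rot: [0.055, 0.998, 0.0, 0.001]
force: [-0.1, -0.6, -0.2]
opening: 0.002
gripper_force: 0.0
```

```bash
python3 fr.py
python3 - <<'E'
from h import *
img,d,W=cloud("scene")
for n,c in(("mill",(.501,.372)),("oil",(.603,.374))):
    k=(np.hypot(W[...,0]-c[0],W[...,1]-c[1])<.045)&(W[...,2]>.03)
    for a,b in((.03,.08),(.12,.17)):
        q=k&(W[...,2]>a)&(W[...,2]<b);print(n,a,q.sum(),np.round(W[q].mean(0),3) if q.any() else 0,"zmax",round(W[k][:,2].max(),3))
E
```

```text
L 280 [-0.1333 -0.1328 -0.1276 -0.1213] open~ 0.0006
R 278 [-0.1331 -0.1325 -0.1271 -0.121 ] open~ 0.0001
29.45 [0.46490358 0.05658604 0.18182219] [-0.42550485  0.39643835 -0.26705936]
mill 0.03 202 [0.513 0.364 0.055] zmax 0.159
mill 0.12 253 [0.51  0.369 0.142] zmax 0.159
oil 0.03 286 [0.623 0.369 0.056] zmax 0.157
oil 0.12 135 [0.609 0.374 0.143] zmax 0.157
```

Both drawers are home, and the mill and bottle are standing. I'm handing the job in.

```bash
python3 -c "
from plant import ctrl
print(ctrl.job_done())"
```

```text
the job is handed in; nothing more can be done
None
```

I handed the job in at about 29.5 s: the mill stands in the tray beside the upright oil bottle, and both drawers measure home to within 1 mm; the jar went in with its drawer untouched, but I couldn't see it once that was shut.

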